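# Close and load the yoghurt maker, then set its batch dial

### The job

Using the wooden-handled lid press and never the gripper itself, push the lid of every yoghurt jar straight down until it clicks fully home, and stand all those jars upright on the yoghurt maker's warming plate. Only when all are closed and loaded, turn the batch dial click by click to the mark for the number of yoghurt jars (the red mark is zero, then one mark per jar clockwise). Finish with the lid press standing on its round rest, and do not disturb the jam jar.

Things in the scene. Friction and masses are not known exactly. Their poses are not given: they have to be found in the camera images.
- jar_blue: Yoghurt jar with the blue lid; it may be absent. White round jar, 62 mm in diameter and 56 mm tall without its lid; origin at the centre of its underside, z up through the lid. 0.25 kg. Hold it by the white jar, not by the lid.
- jar_blue_seat (a joint): How far the blue click-on lid (54 mm in diameter, 14 mm thick) has been pressed down, in m: 0 = loose, its top 81 mm above the jar's underside with a red neck showing under it; 0.010 = clicked fully home, its top 71 mm up and no red neck showing. It needs about 8 N, and snaps down by itself past half way; let go short of that, it springs back up.
- jar_yellow: Yoghurt jar with the yellow lid; it may be absent. White round jar, 62 mm in diameter and 56 mm tall without its lid; origin at the centre of its underside, z up through the lid. 0.25 kg. Hold it by the white jar, not by the lid.
- jar_yellow_seat (a joint): How far the yellow click-on lid (54 mm in diameter, 14 mm thick) has been pressed down, in m: 0 = loose, its top 81 mm above the jar's underside with a red neck showing under it; 0.010 = clicked fully home, its top 71 mm up and no red neck showing. It needs about 8 N, and snaps down by itself past half way; let go short of that, it springs back up.
- jar_green: Yoghurt jar with the green lid; it may be absent. White round jar, 62 mm in diameter and 56 mm tall without its lid; origin at the centre of its underside, z up through the lid. 0.25 kg. Hold it by the white jar, not by the lid.
- jar_green_seat (a joint): How far the green click-on lid (54 mm in diameter, 14 mm thick) has been pressed down, in m: 0 = loose, its top 81 mm above the jar's underside with a red neck showing under it; 0.010 = clicked fully home, its top 71 mm up and no red neck showing. It needs about 8 N, and snaps down by itself past half way; let go short of that, it springs back up.
- jar_orange: Yoghurt jar with the orange lid; it may be absent. White round jar, 62 mm in diameter and 56 mm tall without its lid; origin at the centre of its underside, z up through the lid. 0.25 kg. Hold it by the white jar, not by the lid.
- jar_orange_seat (a joint): How far the orange click-on lid (54 mm in diameter, 14 mm thick) has been pressed down, in m: 0 = loose, its top 81 mm above the jar's underside with a red neck showing under it; 0.010 = clicked fully home, its top 71 mm up and no red neck showing. It needs about 8 N, and snaps down by itself past half way; let go short of that, it springs back up.
- jar_blue_lid: The blue lid itself: round, 54 mm in diameter, 14 mm thick, flat top with a white disc; origin at the centre of its underside, which is 67 mm above the jar's underside while loose, 57 mm when home.
- jar_yellow_lid: The yellow lid itself: round, 54 mm in diameter, 14 mm thick, flat top with a white disc; origin at the centre of its underside, which is 67 mm above the jar's underside while loose, 57 mm when home.
- jar_green_lid: The green lid itself: round, 54 mm in diameter, 14 mm thick, flat top with a white disc; origin at the centre of its underside, which is 67 mm above the jar's underside while loose, 57 mm when home.
- jar_orange_lid: The orange lid itself: round, 54 mm in diameter, 14 mm thick, flat top with a white disc; origin at the centre of its underside, which is 67 mm above the jar's underside while loose, 57 mm when home.
- lid_press: Lid press, like a coffee tamper: steel foot disc 60 mm in diameter and 14 mm thick, thin neck, then a square wooden handle 24 x 24 mm from 22 to 72 mm above the foot's underside, its sides along the body's x and y. Origin at the centre of the foot's underside, z up along the handle. 0.25 kg. It starts standing on its rest.
- press_rest: Round flat rubber rest of the lid press, 90 mm in diameter, 6 mm thick, no rim, fixed; origin at the centre of its underside.
- yoghurt_maker: White yoghurt maker, fixed, with a rectangular warming plate (204 x 244 mm outside, along its x and y) and, on its +y side, a control head 150 x 108 x 50 mm tall with the batch dial on top. Origin under the centre of the warming plate; x away from the robot, y to the left, z up.
- plate (a point): Centre of the warming plate's dark upper surface, 22.5 mm above the worktop; axes as the yoghurt maker's. The flat area is 192 mm (x) by 232 mm (y) inside a rim 5.5 mm high; four thin grey circles at x = +-50, y = +-55 mm suggest places for jars, but anywhere on the plate will do.
- dial_grip (a point): On the dial's axis, 80 mm above the worktop, at the height to grip. The dial's black bar grip is 50 mm long, 16 mm thick, 26 mm high (its top 5 mm above this point), on a steel disc 56 mm in diameter whose top is 59 mm above the worktop; x of this frame runs along the bar to its white pointer end.
- dial (a joint): Angle of the batch dial in rad, growing clockwise seen from above: 0 = pointer on the red off mark (which lies on the +x side of the dial), then eight white marks (every second one longer) for 1 to 8 jars, each one click = 0.5236 rad further clockwise. About 0.05 N m to pass a click; released, it falls into the nearest one. Ends just past marks 0 and 8. It starts on mark 6, 7 or 8.
- jam_jar: Jar of red jam with a white lid, 65 mm in diameter, 94 mm tall, a bystander, loose; origin at the centre of its underside.
Not all that is in view belongs to the job. Leave any turquoise look-alike of the jar_green alone.

How it is judged:
By the outcome, as a careful person would: the job done as asked, in the order asked, and still so for the second after the job is handed in, with the robot touching nothing.
Of jar_blue, jar_yellow, jar_green, jar_orange only 2 to 4 are there at a start; the rules pass over those that are not, and their reading is None.
At some moment in a run one of jar_blue, jar_yellow, jar_green, jar_orange may be knocked a few centimetres aside while the robot is not near it.
It also fails if it takes over 210 s, if anything falls off the work surface, if the arm or the gripper's body presses on something with over 40 N, if the wrist force passes 120 N, or if a joint passes its speed limit or range.

### The arm

A 6-joint arm with a two-finger parallel gripper is mounted at the origin on a cart in front of the work surface, level with it; the furniture and walls round the work are solid. World frame = base frame: x ahead of the robot, y to its left, z up, the work surface at z = 0. Lengths are in m, angles in rad, forces in N, time in s.
With the tool pointing down it reaches from about 0.3 to 0.775 m from the base axis. Payload 14.6 kg.
Tool frame: the origin (TCP) lies midway between the tips of the shut fingers; the grasp point (between the pads) lies 19 mm behind it; z points along the fingers, y is the line along which they close (so a half turn about z gives the same grasp; the last joint's range is limited). The gripper opens to 94 mm and grips with 3 to 60 N. Pads are 16 mm wide; open, the fingers measure 119 mm over their backs; the gripper's body (75 mm by 177 mm) begins 78 mm behind the grasp point.
Start: joints at [1.116, 0.3, 1.521, -0, 1.321, -0.067], TCP at [0.208, 0.509, 0.205] pointing down, gripper open.
Joint ranges: [-3.03, 3.03], [-0.79, 2.21], [0.23, 2.52], [-1.04, 4.18], [0, 3.07], [-2.55, 2.55]. Speed limits (rad/s): [2.22, 2.22, 2.57, 3.14, 3.14, 3.14].

### API

Orientations are given as [roll, pitch, yaw] about the fixed x, y, z axes, in that order (R = Rz(yaw) Ry(pitch) Rx(roll)).
In Python, from station import telemetry, optics, ctrl gives the robot as it stands.
- The arm moves only by the tool carry_out, never from a script. Its argument "plan" is a list that holds one entry, the list of rows, each a list of 7 numbers: the shift along the tool's x, y, z in mm, then the turn, a rotation vector about the tool's x, y, z in rad, then the finger opening in mm, from 0 to 94. A call has 1 to 20 rows; each row shifts and turns the commanded pose from where the row before left it, along the tool's axes as they then stand; what a row does not reach is not made up. A row lasts 1/12 s, in which the tool goes at most 41.7 mm and 7.16 degrees, less where a joint would pass 70% of its speed; a pose out of reach is approached as far as the arm can. A call with a gripper value outside its range is refused whole. The fingers move at their own pace and stop on an object; "squeeze" is the grip in N (left out, the last holds). Time passes only in rows, so rows that do not move let the fingers close. It gives the time, the measured TCP pose, the force, the opening and the grip force at its end, in the units of the state.
- telemetry.get_obs(): the state, without advancing time (a new reading comes with each control period).
- optics.camera(name): name is "scene" or "top" or "wrist"; returns a dict with "pixels" (400x640x3 uint8, red, green, blue), "intrinsics" (3x3 intrinsics, pixels), "dist_coeffs" ([k1, k2, p1, p2, k3] as OpenCV has them; the pictures are not rectified), "origin" and "rotation" of the camera in the world. Camera axes: x right, y down, z forward; pixel columns grow to the right and rows downward; lengths in m; the calibration is good to about 2 mm. A picture is of the moment at which its call begins. There is no depth.
- ctrl.hand_in(): hands the job in; it is judged then, once.
The state is a dict: "time_s": time; "qpos": joint angles; "joint_vel": joint speeds; "tau": joint torques, N m; "ee_pos": TCP position; "eef_rot": TCP orientation; "force": force on the tool from outside, world axes, zero at the start; "moment": the same for the moment, N m; "grip_width": finger opening in m; "grip_force": force on a finger pad.
Only numpy, scipy, OpenCV 4.12 (cv2) and the standard library are available. Lean on these libraries where they do the work, as an engineer would, in place of code of your own. Each camera call takes 0.05 s, during which the arm holds its last target. There are 200 camera calls.

## Working session

There is one attempt and no reset: what is moved stays moved. The work goes in short steps, Python scripts to look and compute and a tool call to move; the robot and the scene stay as the last step left them, time stands still between calls to the robot, and variables do not carry over. Pictures are saved under pics/ and viewed, at most 14 in all, crops included, and the job is handed in when it is done.

Besides the shell and the picture viewer there is one more tool, called after ">>>" by a JSON object that holds its "op" and its "data", one argument or row to a line. carry_out: Moves the arm, as the interface text tells. Its arguments: {"type":"object","properties":{"plan":{"type":"array","items":{"type":"array","items":{"type":"array","items":{"type":"number"}}}},"squeeze":{"type":"number"}},"required":["plan"]}

```bash
mkdir -p pics; ls; cat > h.py <<'E'
import numpy as np, cv2
from station import telemetry, optics, ctrl
def shot(n,f=None):
    c=optics.camera(n); 
    if f: cv2.imwrite('pics/'+f,cv2.cvtColor(c['pixels'],cv2.COLOR_RGB2BGR))
    return c
def ray(c,uv):
    K=np.array(c['intrinsics'],float);d=np.array(c['dist_coeffs'],float)
    p=cv2.undistortPoints(np.array([[uv]],float),K,d)[0,0]
    r=np.array(c['rotation'])@np.array([p[0],p[1],1.]); return np.array(c['origin']),r/np.linalg.norm(r)
def onz(c,uv,z):
    o,r=ray(c,uv); return o+r*(z-o[2])/r[2]
def tri(a,b):
    A=np.zeros((3,3));y=np.zeros(3)
    for o,r in (a,b):
        P=np.eye(3)-np.outer(r,r);A+=P;y+=P@o
    return np.linalg.solve(A,y)
E
python3 - <<'E'
from h import *
for n in('scene','top'):
    c=shot(n,n+'0.png');print(n,np.round(c['origin'],3).tolist(),np.round(c['rotation'],3).tolist(),np.round(c['intrinsics'],1).tolist(),c['dist_coeffs'])
o=telemetry.get_obs();print(o)
E
```

```text
pics
scene [-0.126, -0.653, 0.73] [-2.204, 0.022, -0.758] [[377.3, 0.0, 327.6], [0.0, 377.3, 201.2], [0.0, 0.0, 1.0]] [-0.06551589  0.          0.          0.          0.        ]
top [0.134, -0.007, 1.642] [-2.93, 0.004, -1.572] [[505.1, 0.0, 317.5], [0.0, 505.1, 207.0], [0.0, 0.0, 1.0]] [-0.08005077  0.          0.          0.          0.        ]
{'time_s': 0.1, 'qpos': array([ 1.11641142e+00,  3.00435710e-01,  1.52147955e+00, -2.85552778e-05,
        1.32070021e+00, -6.65757846e-02]), 'joint_vel': array([-5.80772448e-04, -3.65594890e-03, -2.00713205e-03, -1.39301271e-03,
        4.03334853e-06,  3.00028638e-04]), 'tau': array([ 7.45612579e-04, -5.32637680e+01, -3.53290915e+01,  7.08927191e-02,
        2.34624505e-02, -7.13372401e-05]), 'ee_pos': array([0.20788899, 0.50895945, 0.20494869]), 'eef_rot': array([-3.14057026e+00, -4.04460536e-05,  2.75379059e+00]), 'force': array([-0.1387711 , -0.15325627,  0.15487725]), 'moment': array([-0.00886512, -0.05397152,  0.00685682]), 'grip_force': 0.0, 'grip_width': 0.09386459571743751}
```

```bash
sed -i "s/r=np.array(c\['rotation'\])@/r=Rot.from_euler('xyz',c['rotation']).as_matrix()@/; 1a from scipy.spatial.transform import Rotation as Rot" h.py; cat h.py | sed -n 8,13p
```

```text
def ray(c,uv):
    K=np.array(c['intrinsics'],float);d=np.array(c['dist_coeffs'],float)
    p=cv2.undistortPoints(np.array([[uv]],float),K,d)[0,0]
    r=Rot.from_euler('xyz',c['rotation']).as_matrix()@np.array([p[0],p[1],1.]); return np.array(c['origin']),r/np.linalg.norm(r)
def onz(c,uv,z):
    o,r=ray(c,uv); return o+r*(z-o[2])/r[2]
```

View pics/top0.png

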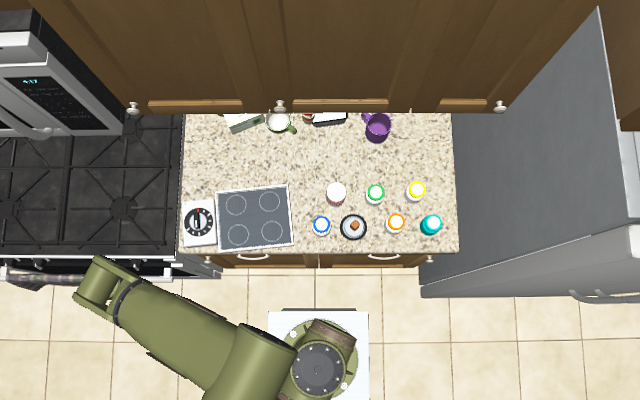

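View pics/scene0.png

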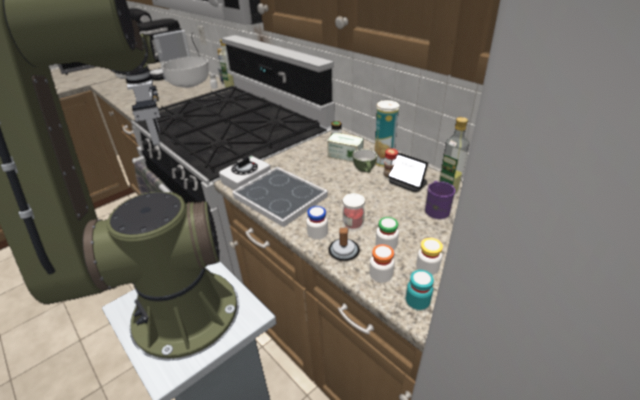

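```bash
python3 - <<'E'
from h import *
a=cv2.imread('pics/top0.png')[165:260,175:455];b=cv2.imread('pics/scene0.png')[140:310,215:475]
a=cv2.resize(a,(700,238),interpolation=cv2.INTER_CUBIC)
b=cv2.resize(b,(540,353),interpolation=cv2.INTER_CUBIC);b=cv2.copyMakeBorder(b,0,0,0,160,0)
cv2.imwrite('pics/crop0.png',np.vstack([a,b]))
c=shot('top')
for n,u in dict(blue=(321,225),green=(375,193),yellow=(416,190),orange=(396,222),turq=(431,224),jam=(336,192)).items(): print(n,onz(c,u,.08).round(3))
print('press',onz(c,(353,226),.05).round(3),'dial',onz(c,(199,221),.08).round(3))
for u in((216,191),(287,185),(293,245),(219,250)):print(onz(c,u,.025).round(3))
E
```

```text
blue [ 0.411 -0.012  0.08 ]
green [ 0.514 -0.184  0.08 ]
yellow [ 0.524 -0.316  0.08 ]
orange [ 0.42  -0.248  0.08 ]
turq [ 0.414 -0.358  0.08 ]
jam [ 0.518 -0.06   0.08 ]
press [ 0.413 -0.114  0.05 ] dial [0.425 0.374 0.08 ]
[0.536 0.335 0.025]
[0.556 0.1   0.025]
[0.356 0.078 0.025]
[0.34  0.317 0.025]
```

View pics/crop0.png

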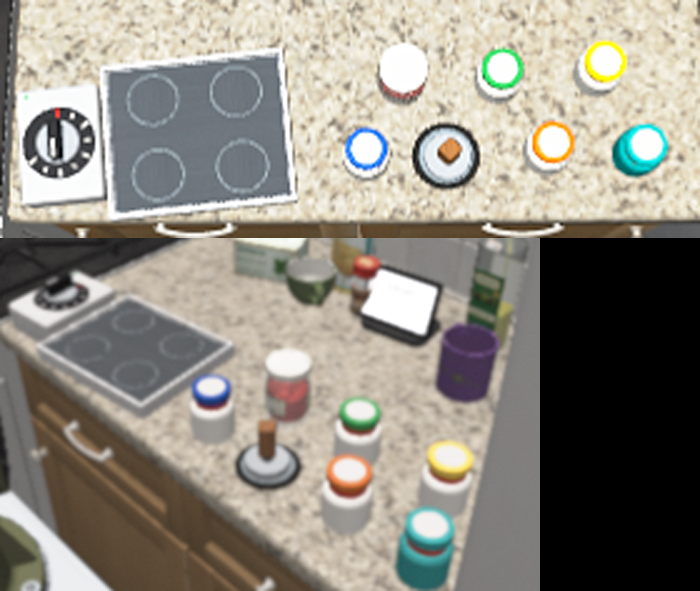

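Candidates (top view): blue (321,225), green (375,193), yellow (416,190) and orange (396,222) are the four yoghurt jars. The decoy is the turquoise jar (431,224), the bystander is the jam (336,192), and the press is at (353,227). The dial is at (199,221). Four jars are present, so the dial goes to mark 4.

>>> {"op": "carry_out", "data": {
  "plan": [
    [[0, 0, -10, 0, 0, 0.118, 94], [0, 0, -10, 0, 0, 0.118, 94], [0, 0, -10, 0, 0, 0.118, 94], [0, 0, -10, 0, 0, 0.118, 94], [0, 0, -10, 0, 0, 0.118, 94], [0, 0, -10, 0, 0, 0.118, 94], [0, 0, -10, 0, 0, 0.118, 94], [0, 0, -10, 0, 0, 0.118, 94], [0, 0, -10, 0, 0, 0.118, 94], [0, 0, -10, 0, 0, 0.118, 94], [-32, 15, 0, 0, 0, 0, 94], [-32, 15, 0, 0, 0, 0, 94], [-32, 15, 0, 0, 0, 0, 94], [-32, 15, 0, 0, 0, 0, 94], [-32, 15, 0, 0, 0, 0, 94], [-32, 15, 0, 0, 0, 0, 94], [-32, 15, 0, 0, 0, 0, 94], [-32, 15, 0, 0, 0, 0, 94], [-32, 15, 0, 0, 0, 0, 94], [-32, 15, 0, 0, 0, 0, 94]]
  ]
}}

```text
time_s: 1.82
ee_pos: [0.3592, 0.188, 0.3055]
eef_rot: [3.141, -0.0, 1.574]
force: [0.8, 0.8, -0.7]
grip_width: 0.0939
grip_force: 0.0
```

>>> {"op": "carry_out", "data": {
  "plan": [
    [[-32, 0, 0, 0, 0, 0, 94], [-32, 0, 0, 0, 0, 0, 94], [-32, 0, 0, 0, 0, 0, 94], [-32, 0, 0, 0, 0, 0, 94], [-32, 0, 0, 0, 0, 0, 94], [-32, 0, 0, 0, 0, 0, 94], [-32, 0, 0, 0, 0, 0, 94], [-32, 0, 0, 0, 0, 0, 94], [-32, 0, 0, 0, 0, 0, 94], [0, 0, 0, 0, 0, 0, 94]]
  ]
}}

```text
time_s: 2.65
ee_pos: [0.3594, -0.1022, 0.3051]
eef_rot: [-3.141, 0.001, 1.57]
force: [0.1, -0.0, 0.1]
grip_width: 0.0938
grip_force: 0.0
```

```bash
python3 - <<'E'
from h import *
o=telemetry.get_obs();print(o['ee_pos'],o['eef_rot'],o['time_s'])
c=shot('wrist','w1.png');print(c['origin'],c['rotation'],c['intrinsics'],c['dist_coeffs'])
E
```

```text
[ 0.35936244 -0.10219093  0.30510733] [-3.14074071e+00  5.36114910e-04  1.56971221e+00] 2.65
[ 0.35879921 -0.03006532  0.48604191] [ 2.89233927e+00  1.79144166e-03 -1.13350152e-03] [[354.61044538   0.         316.59695515]
 [  0.         354.61044538 202.34445817]
 [  0.           0.           1.        ]] [-0.03763368  0.          0.          0.          0.        ]
```

View pics/w1.png

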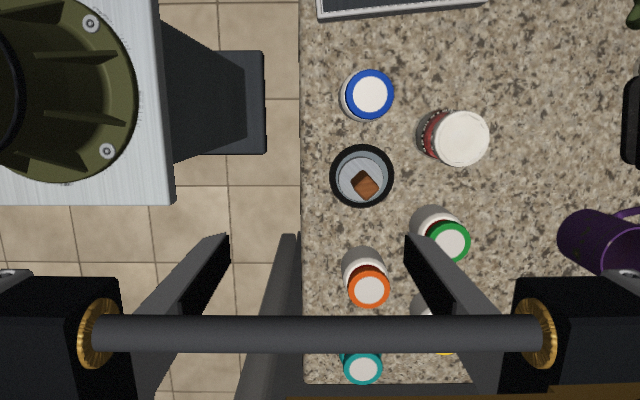

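>>> {"op": "carry_out", "data": {
  "plan": [
    [[-30, 15, 0, 0, 0, 0, 94], [-30, 15, 0, 0, 0, 0, 94], [-30, 15, 0, 0, 0, 0, 94], [-30, 15, 0, 0, 0, 0, 94], [0, 0, 0, 0, 0, 0, 94]]
  ]
}}

```text
time_s: 3.12
ee_pos: [0.4216, -0.2207, 0.3041]
eef_rot: [-3.14, -0.001, 1.572]
force: [0.2, 0.6, -0.8]
grip_width: 0.0939
grip_force: 0.0
```

```bash
cat >> h.py <<'E'
HUE=dict(blue=(105,128),green=(52,75),yellow=(22,33),orange=(4,15))
def lid(c,col,smin=120,vmin=70):
    "centre of outer contour of a lid's coloured top ring -> via white disc inside it"
    hsv=cv2.cvtColor(c['pixels'],cv2.COLOR_RGB2HSV);lo,hi=HUE[col]
    m=cv2.inRange(hsv,(lo,smin,vmin),(hi,255,255))
    cs,h=cv2.findContours(m,cv2.RETR_CCOMP,cv2.CHAIN_APPROX_NONE)
    best=None
    for k,q in enumerate(cs):
        if h[0][k][3]>=0 and (best is None or cv2.contourArea(q)>cv2.contourArea(best)): best=q
    if best is None or cv2.contourArea(best)<40: return None
    (u,v),ax,_=cv2.fitEllipse(best); return (u,v),ax
E
python3 - <<'E'
from h import *
import pickle
a=None
from types import SimpleNamespace
c2=shot('wrist','w2.png');print(telemetry.get_obs()['ee_pos'],c2['origin'])
s=shot('scene');t=shot('top')
c1=dict(c2);c1['pixels']=cv2.cvtColor(cv2.imread('pics/w1.png'),cv2.COLOR_BGR2RGB);c1['origin']=np.array([ 0.35879921,-0.03006532,0.48604191]);c1['rotation']=np.array([2.89233927e+00,1.79144166e-03,-1.13350152e-03])
pickle.dump((c1,c2),open('w12.pkl','wb'))
for col in HUE:
    L={}
    for n,c in(('w1',c1),('w2',c2),('s',s),('t',t)):
        r=lid(c,col)
        if r: L[n]=(ray(c,r[0]),r);print(col,n,np.round(r[0],1),np.round(r[1],1))
    for p in(('w1','w2'),('w2','s'),('w2','t')):
        if p[0] in L and p[1] in L: print('   ',p,tri(L[p[0]][0],L[p[1]][0]).round(4))
E
```

```text
[ 0.42081354 -0.21887555  0.30429166] [ 0.42105497 -0.14885397  0.4850577 ]
blue w1 [369.7  93.9] [36.  38.1]
blue t [321.1 223.7] [13.6 14.1]
green w2 [404.5 145.6] [34.3 36.3]
orange w1 [368.7 289.8] [28.6 31.1]
orange w2 [319.5 198.6] [32.8 33.3]
    ('w1', 'w2') [ 0.4234 -0.2462  0.0825]
```

View pics/w2.png

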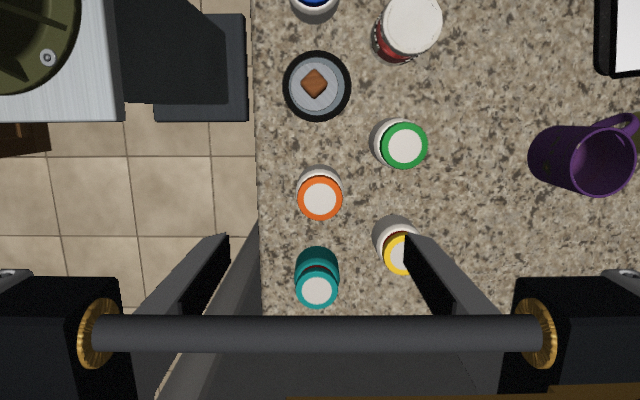

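```bash
python3 - <<'E'
from h import *
import pickle
c1,c2=pickle.load(open('w12.pkl','rb'))
R=[]
for c,(u,v) in((c1,(362,180)),(c2,(316,85))):
    img=c['pixels'];hsv=cv2.cvtColor(img,cv2.COLOR_RGB2HSV)
    w=np.zeros(hsv.shape[:2],np.uint8);cv2.circle(w,(u,v),28,255,-1)
    m=cv2.inRange(hsv,(5,90,40),(20,255,255))&w
    vals=hsv[...,2][m>0];th,_=cv2.threshold(vals.reshape(-1,1),0,255,cv2.THRESH_OTSU)
    top=m&cv2.inRange(hsv[...,2],int(th)+1,255)
    q=max(cv2.findContours(top,cv2.RETR_EXTERNAL,cv2.CHAIN_APPROX_NONE)[0],key=cv2.contourArea)
    r=cv2.minAreaRect(q);print(th,r,cv2.contourArea(q))
    b=cv2.boxPoints(r);P=np.array([onz(c,p,.078) for p in b]);e=np.diff(P,axis=0);print('edges',np.linalg.norm(e,axis=1).round(4),np.degrees(np.arctan2(e[:,1],e[:,0])).round(1))
    # steel foot + rest dark ring
    d=(hsv[...,2]<60).astype(np.uint8)*255; ww=np.zeros_like(w);cv2.circle(ww,(u,v),45,255,-1)
    q=max(cv2.findContours(d&ww,cv2.RETR_EXTERNAL,cv2.CHAIN_APPROX_NONE)[0],key=cv2.contourArea)
    el=cv2.fitEllipse(cv2.convexHull(q));print('rest',el,onz(c,el[0],.003).round(4))
    R.append((ray(c,r[0]),ray(c,el[0])))
print(tri(R[0][0],R[1][0]),tri(R[0][1],R[1][1]))
print('red seen?',lid(c1,'blue'),onz(c1,lid(c1,'blue')[0],.081),onz(c1,lid(c1,'blue')[0],.071))
cv2.imwrite('pics/hc.png',cv2.resize(np.hstack([cv2.cvtColor(c1['pixels'],4)[50:220,320:400],cv2.cvtColor(c2['pixels'],4)[30:200,275:355]]),None,fx=3.5,fy=3.5,interpolation=cv2.INTER_CUBIC))
E
```

```text
91.0 ((366.2500305175781, 187.75001525878906), (18.384777069091797, 19.091880798339844), 45.0) 318.0
edges [0.0222 0.0221 0.0224] [  46.3  -44.4 -133.2]
rest ((361.0936279296875, 175.5914764404297), (63.36204528808594, 65.32879638671875), 63.095584869384766) [ 0.4192 -0.115   0.003 ]
100.0 ((313.2647399902344, 82.05882263183594), (19.957603454589844, 20.282997131347656), 49.398704528808594) 345.0
edges [0.0217 0.0212 0.0219] [  39.2  -47.9 -140.4]
rest ((316.3104553222656, 85.86099243164062), (68.69306945800781, 71.71000671386719), 0.8776180148124695) [ 0.4192 -0.1147  0.003 ]
[ 0.41619538 -0.11608802  0.07889644] [ 0.41917336 -0.11479378  0.00387019]
red seen? ((369.72344970703125, 93.85346984863281), (35.95496368408203, 38.09618377685547)) [ 0.41641252 -0.01031927  0.081     ] [ 0.41783492 -0.00983176  0.071     ]
```

View pics/hc.png

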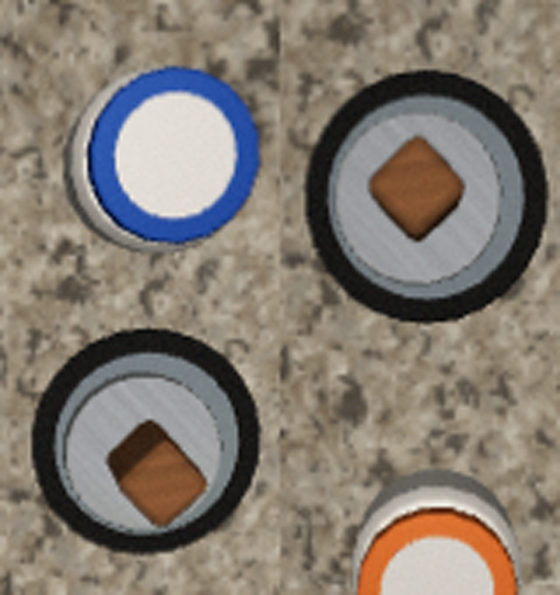

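Handle top at (0.4165, −0.1155, 0.079), turned about 45°; rest centred at (0.419, −0.115). I'll go above it and turn the tool to match.

>>> {"op": "carry_out", "data": {
  "plan": [
    [[26, -1, 0, 0, 0, 0, 94], [26, -1, 0, 0, 0, 0, 94], [26, -1, 0, 0, 0, 0, 94], [26, -1, 0, 0, 0, 0, 94], [0, 0, 22, 0, 0, 0.112, 60], [0, 0, 22, 0, 0, 0.112, 60], [0, 0, 22, 0, 0, 0.112, 60], [0, 0, 22, 0, 0, 0.112, 60], [0, 0, 22, 0, 0, 0.112, 60], [0, 0, 22, 0, 0, 0.112, 60], [0, 0, 22, 0, 0, 0.112, 60], [0, 0, 0, 0, 0, 0, 60], [0, 0, 0, 0, 0, 0, 60]]
  ]
}}

```text
time_s: 4.35
ee_pos: [0.4155, -0.1132, 0.1519]
eef_rot: [-3.141, 0.0, 0.794]
force: [0.3, -0.3, 1.0]
grip_width: 0.06
grip_force: 0.0
```

>>> {"op": "carry_out", "data": {
  "plan": [
    [[-1, 2, 25, 0, 0, 0, 60], [0, 0, 25, 0, 0, 0, 60], [0, 0, 25, 0, 0, 0, 60], [0, 0, 22, 0, 0, 0, 60], [0, 0, 18, 0, 0, 0, 60], [0, 0, 0, 0, 0, 0, 60], [0, 0, 0, 0, 0, 0, 10], [0, 0, 0, 0, 0, 0, 10], [0, 0, 0, 0, 0, 0, 10], [0, 0, 0, 0, 0, 0, 10], [0, 0, 0, 0, 0, 0, 10], [0, 0, 0, 0, 0, 0, 10], [0, 0, 0, 0, 0, 0, 10], [0, 0, 0, 0, 0, 0, 10]]
  ],
  "squeeze": 50
}}

```text
time_s: 5.52
ee_pos: [0.417, -0.1165, 0.037]
eef_rot: [3.14, -0.0, 0.79]
force: [-0.2, 0.4, 7.2]
grip_width: 0.0239
grip_force: 49.9
```

>>> {"op": "carry_out", "data": {
  "plan": [
    [[0, 0, -15, 0, 0, 0, 10], [0, 0, -25, 0, 0, 0, 10], [0, 0, -25, 0, 0, 0, 10], [0, 0, -15, 0, 0, -0.112, 10], [0, 0, -15, 0, 0, -0.112, 10], [0, 0, -10, 0, 0, -0.112, 10], [0, 0, 0, 0, 0, -0.112, 10], [0, 0, 0, 0, 0, -0.112, 10], [0, 0, 0, 0, 0, -0.112, 10], [0, 0, 0, 0, 0, -0.112, 10], [27, 0, 0, 0, 0, 0, 10], [27, 0, 0, 0, 0, 0, 10], [27, 0, 0, 0, 0, 0, 10], [25, 0, 0, 0, 0, 0, 10], [0, 0, 0, 0, 0, 0, 10], [0, 0, 0, 0, 0, 0, 10]]
  ]
}}

```text
time_s: 6.85
ee_pos: [0.416, -0.0096, 0.1413]
eef_rot: [-3.141, 0.0, 1.576]
force: [-0.3, -0.3, -1.8]
grip_width: 0.0238
grip_force: 49.9
```

```bash
python3 - <<'E'
from h import *
o=telemetry.get_obs();print(o['ee_pos'],o['eef_rot'],o['force'],o['moment'])
s=shot('scene','s1.png');t=shot('top')
im=cv2.imread('pics/s1.png');cv2.imwrite('pics/s1c.png',cv2.resize(im[160:320,270:470],(800,600)[:1]+(600,),interpolation=cv2.INTER_CUBIC))
for col in HUE: print(col,lid(t,col,90),lid(s,col,60))
E
```

```text
[ 0.4159683  -0.00962067  0.14127152] [-3.14090121e+00  1.90050776e-05  1.57612737e+00] [-0.28464007 -0.26156956 -1.80424135] [-0.02244045 -0.00693326  0.00095339]
blue None None
green ((375.5194396972656, 191.58497619628906), (13.051989555358887, 13.254190444946289)) None
yellow ((416.99810791015625, 188.7361602783203), (12.88825798034668, 13.398191452026367)) ((431.5, 244.5), (11.172019958496094, 16.712766647338867))
orange None ((362.4096984863281, 332.7222595214844), (27.50324249267578, 74.12872314453125))
```

View pics/s1c.png

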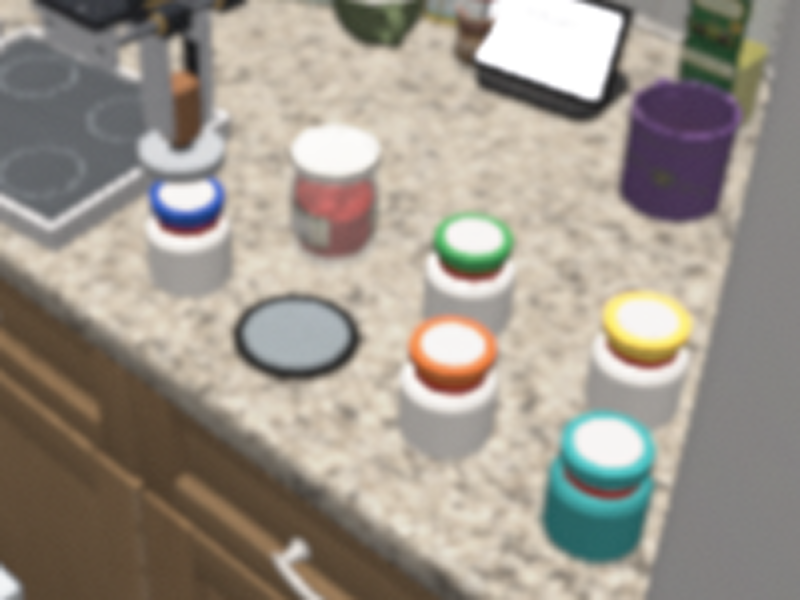

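>>> {"op": "carry_out", "data": {
  "plan": [
    [[0, 0, 12, 0, 0, 0, 10], [0, 0, 10, 0, 0, 0, 10], [0, 0, 6, 0, 0, 0, 10], [0, 0, 4, 0, 0, 0, 10], [0, 0, 3, 0, 0, 0, 10], [0, 0, 3, 0, 0, 0, 10], [0, 0, 2, 0, 0, 0, 10], [0, 0, 0, 0, 0, 0, 10]]
  ]
}}

```text
time_s: 7.62
ee_pos: [0.4163, -0.0105, 0.102]
eef_rot: [-3.142, 0.0, 1.574]
force: [-2.7, -1.0, 7.6]
grip_width: 0.0237
grip_force: 49.9
```

>>> {"op": "carry_out", "data": {
  "plan": [
    [[0, 0, 1, 0, 0, 0, 10], [0, 0, 1, 0, 0, 0, 10], [0, 0, 0, 0, 0, 0, 10], [0, 0, 0, 0, 0, 0, 10]]
  ]
}}

```text
time_s: 7.95
ee_pos: [0.4166, -0.0106, 0.1018]
eef_rot: [3.141, 0.0, 1.574]
force: [-15.4, 0.2, 37.6]
grip_width: 0.0239
grip_force: 50.0
```

>>> {"op": "carry_out", "data": {
  "plan": [
    [[0, 0, -8, 0, 0, 0, 10], [0, 0, -22, 0, 0, 0, 10], [0, 0, -20, 0, 0, 0, 10], [-20, 0, 0, 0, 0, 0, 10], [-30, 0, 0, 0, 0, 0, 10], [-30, 0, 0, 0, 0, 0, 10], [-30, 0, 0, 0, 0, 0, 10], [0, 0, 0, 0, 0, 0, 10], [0, 0, 0, 0, 0, 0, 10]]
  ]
}}

```text
time_s: 8.7
ee_pos: [0.4163, -0.1213, 0.1493]
eef_rot: [-3.141, -0.0, 1.571]
force: [-0.2, 0.6, -2.3]
grip_width: 0.0237
grip_force: 49.9
```

```bash
cat >> h.py <<'E'
def state():
    o=telemetry.get_obs();print('TCP',o['ee_pos'].round(4),'yaw',o['eef_rot'][2].round(3),'t',o['time_s'],'F',o['force'].round(1))
    return o
def lids(z=.081,cams=('top','wrist'),smin=90):
    for n in cams:
        c=shot(n)
        for col in HUE:
            r=lid(c,col,smin)
            if r and max(r[1])<60: print(n,col,np.round(r[0],1),onz(c,r[0],z).round(4))
E
python3 - <<'E'
from h import *
import pickle
c1,c2=pickle.load(open('w12.pkl','rb'))
state();lids()
print('w2 green',onz(c2,(404.5,145.6),.081),'or',onz(c2,(319.5,198.6),.081))
E
```

```text
TCP [ 0.4163 -0.1213  0.1493] yaw 1.571 t 8.7 F [-0.2  0.6 -2.3]
top blue [320.7 224.5] [ 0.413 -0.011  0.081]
top yellow [417.  188.7] [ 0.5279 -0.3188  0.081 ]
w2 green [ 0.51946624 -0.18460256  0.081     ] or [ 0.42342564 -0.24658124  0.081     ]
```

>>> {"op": "carry_out", "data": {
  "plan": [
    [[-16, 26, 0, 0, 0, 0, 10], [-16, 26, 0, 0, 0, 0, 10], [-16, 26, 0, 0, 0, 0, 10], [-15, 25, 0, 0, 0, 0, 10], [0, 0, 0, 0, 0, 0, 10], [0, 0, 12, 0, 0, 0, 10], [0, 0, 12, 0, 0, 0, 10], [0, 0, 9, 0, 0, 0, 10], [0, 0, 5, 0, 0, 0, 10], [0, 0, 4, 0, 0, 0, 10], [0, 0, 3, 0, 0, 0, 10], [0, 0, 2, 0, 0, 0, 10], [0, 0, 1, 0, 0, 0, 10], [0, 0, 0, 0, 0, 0, 10], [0, 0, 0, 0, 0, 0, 10]]
  ]
}}

```text
time_s: 10.05
ee_pos: [0.52, -0.1831, 0.102]
eef_rot: [3.141, 0.0, 1.574]
force: [-1.7, 1.2, 3.4]
grip_width: 0.0238
grip_force: 49.9
```

>>> {"op": "carry_out", "data": {
  "plan": [
    [[0, 0, 1, 0, 0, 0, 10], [0, 0, 1, 0, 0, 0, 10], [0, 0, 0, 0, 0, 0, 10], [0, 0, 0, 0, 0, 0, 10]]
  ]
}}

```text
time_s: 10.38
ee_pos: [0.5201, -0.1832, 0.1019]
eef_rot: [3.14, 0.001, 1.574]
force: [-8.7, 5.1, 25.1]
grip_width: 0.0238
grip_force: 50.0
```

>>> {"op": "carry_out", "data": {
  "plan": [
    [[0, 0, -8, 0, 0, 0, 10], [0, 0, -22, 0, 0, 0, 10], [0, 0, -20, 0, 0, 0, 10], [-15, -24, 0, 0, 0, 0, 10], [-16, -24, 0, 0, 0, 0, 10], [-16, -24, 0, 0, 0, 0, 10], [-16, -25, 0, 0, 0, 0, 10], [0, 0, 0, 0, 0, 0, 10], [0, 0, 12, 0, 0, 0, 10], [0, 0, 12, 0, 0, 0, 10], [0, 0, 9, 0, 0, 0, 10], [0, 0, 5, 0, 0, 0, 10], [0, 0, 4, 0, 0, 0, 10], [0, 0, 3, 0, 0, 0, 10], [0, 0, 2, 0, 0, 0, 10], [0, 0, 2, 0, 0, 0, 10], [0, 0, 1, 0, 0, 0, 10], [0, 0, 0, 0, 0, 0, 10]]
  ]
}}

```text
time_s: 11.88
ee_pos: [0.4233, -0.2465, 0.1018]
eef_rot: [3.14, 0.001, 1.574]
force: [-9.6, 6.5, 28.5]
grip_width: 0.0241
grip_force: 50.0
```

>>> {"op": "carry_out", "data": {
  "plan": [
    [[0, 0, -8, 0, 0, 0, 10], [0, 0, -22, 0, 0, 0, 10], [0, 0, -20, 0, 0, 0, 10], [0, 0, 0, 0, 0, 0, 10], [0, 0, 0, 0, 0, 0, 10]]
  ]
}}

```text
time_s: 12.3
ee_pos: [0.4233, -0.2465, 0.1498]
eef_rot: [3.14, 0.001, 1.574]
force: [0.5, 0.4, -2.5]
grip_width: 0.0235
grip_force: 49.9
```

```bash
python3 - <<'E'
from h import *
state();lids(smin=80)
s=shot('scene');r=lid(s,'yellow',60);print(r)
w=shot('wrist','w3.png')
h=cv2.cvtColor(s['pixels'],41);m=cv2.inRange(h,(20,80,120),(35,255,255));ys,xs=np.where(m);print(len(xs),np.median(xs),np.median(ys))
E
```

```text
TCP [ 0.4233 -0.2465  0.1498] yaw 1.574 t 12.3 F [ 0.5  0.4 -2.5]
top blue [320.7 224.5] [ 0.4128 -0.011   0.081 ]
top green [374.9 192.4] [ 0.5163 -0.1839  0.081 ]
top yellow [419.1 214.1] [ 0.4452 -0.3219  0.081 ]
wrist green [453.9 126.7] [ 0.5164 -0.1831  0.081 ]
((431.3835144042969, 244.61831665039062), (11.533524513244629, 17.026208877563477))
322 441.5 238.0
```

```bash
python3 - <<'E'
from h import *
s=shot('scene')
for p in((431.4,244.6),): print(onz(s,p,.081))
h=cv2.cvtColor(s['pixels'],41)
m=cv2.inRange(h,(0,0,185),(179,50,255))
n,l,st,ce=cv2.connectedComponentsWithStats(m)
for i in range(1,n):
    x,y=ce[i]
    if 290<x<460 and 190<y<320 and 30<st[i,4]<600: print(ce[i].round(1),st[i,4],onz(s,ce[i],.081).round(4))
E
```

```text
[ 0.52978535 -0.31874591  0.081     ]
[453.9 207.7] 78 [ 0.7032 -0.2769  0.081 ]
[431.5 244.5] 126 [ 0.5303 -0.3187  0.081 ]
[343.6 248.5] 265 [ 0.3642 -0.1731  0.081 ]
[382.8 254.2] 132 [ 0.4175 -0.2546  0.081 ]
[421.8 277.7] 174 [ 0.4216 -0.3663  0.081 ]
[433.3 299.3] 62 [ 0.388  -0.4202  0.081 ]
```

>>> {"op": "carry_out", "data": {
  "plan": [
    [[-18, 27, 0, 0, 0, 0, 10], [-18, 27, 0, 0, 0, 0, 10], [-18, 27, 0, 0, 0, 0, 10], [-18, 26, 0, 0, 0, 0, 10], [0, 0, 0, 0, 0, 0, 10], [0, 0, 12, 0, 0, 0, 10], [0, 0, 12, 0, 0, 0, 10], [0, 0, 9, 0, 0, 0, 10], [0, 0, 5, 0, 0, 0, 10], [0, 0, 4, 0, 0, 0, 10], [0, 0, 3, 0, 0, 0, 10], [0, 0, 2, 0, 0, 0, 10], [0, 0, 2, 0, 0, 0, 10], [0, 0, 1, 0, 0, 0, 10], [0, 0, 0, 0, 0, 0, 10]]
  ]
}}

```text
time_s: 13.8
ee_pos: [0.5303, -0.3182, 0.102]
eef_rot: [3.14, 0.001, 1.574]
force: [-8.7, 4.4, 20.0]
grip_width: 0.0239
grip_force: 50.0
```

>>> {"op": "carry_out", "data": {
  "plan": [
    [[0, 0, -8, 0, 0, 0, 10], [0, 0, -22, 0, 0, 0, 10], [0, 0, -20, 0, 0, 0, 10], [25, -14, 0, 0, 0, 0, 10], [29, -16, 0, 0, 0, 0, 10], [30, -16, 0, 0, 0, 0, 10], [30, -16, 0, 0, 0, 0, 10], [30, -17, 0, 0, 0, 0, 10], [30, -17, 0, 0, 0, 0, 10], [29, -16, 0, 0, 0, 0, 10], [0, 0, 0, 0, 0, 0, 10], [0, 0, 20, 0, 0, 0, 10], [0, 0, 25, 0, 0, 0, 10], [0, 0, 25, 0, 0, 0, 10], [0, 0, 20, 0, 0, 0, 10], [0, 0, 0, 0, 0, 0, 10], [0, 0, 0, 0, 0, 0, 10]]
  ]
}}

```text
time_s: 15.22
ee_pos: [0.4175, -0.1154, 0.0596]
eef_rot: [-3.141, -0.0, 1.574]
force: [0.2, -0.4, -1.5]
grip_width: 0.0237
grip_force: 49.9
```

```bash
python3 - <<'E'
from h import *
state()
s=shot('scene','s2.png')
im=cv2.imread('pics/s2.png');cv2.imwrite('pics/s2c.png',cv2.resize(im[160:320,270:470],(800,600),interpolation=cv2.INTER_CUBIC))
E
```

```text
TCP [ 0.4175 -0.1154  0.0596] yaw 1.574 t 15.2167 F [ 0.2 -0.4 -1.5]
```

View pics/s2c.png

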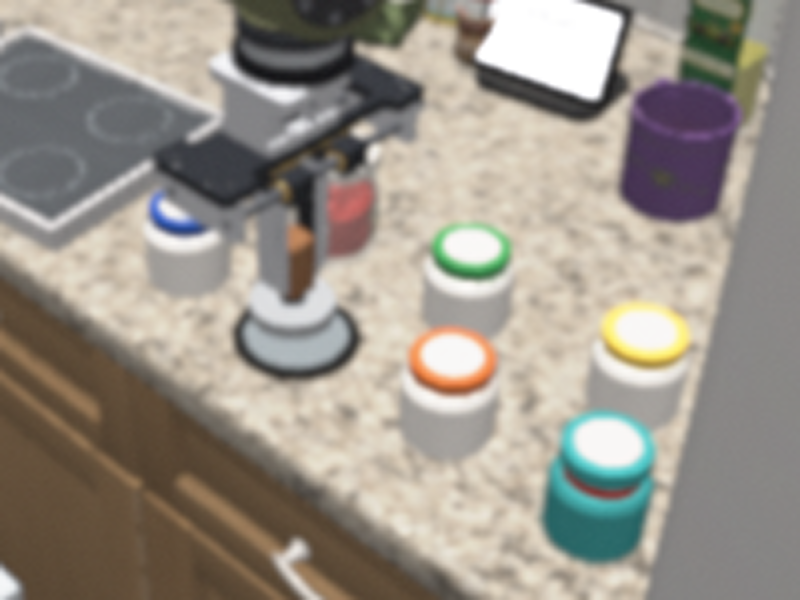

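All four lids show no red neck, and only the turquoise one stays loose. Next I set the press down.

>>> {"op": "carry_out", "data": {
  "plan": [
    [[0, 0, 12, 0, 0, 0, 10], [0, 0, 6, 0, 0, 0, 10], [0, 0, 3, 0, 0, 0, 10], [0, 0, 1, 0, 0, 0, 10], [0, 0, 0, 0, 0, 0, 10], [0, 0, 0, 0, 0, 0, 28], [0, 0, 0, 0, 0, 0, 60], [0, 0, 0, 0, 0, 0, 60], [0, 0, 0, 0, 0, 0, 60], [0, 0, 0, 0, 0, 0, 60], [0, 0, 0, 0, 0, 0, 60], [0, 0, -25, 0, 0, 0, 60], [0, 0, -35, 0, 0, 0, 94], [0, 0, -35, 0, 0, 0, 94], [0, 0, -35, 0, 0, 0, 94], [0, 0, -35, 0, 0, 0, 94], [-20, 0, -35, 0, 0, 0, 94], [-35, 0, -35, 0, 0, 0, 94], [-30, 0, 0, 0, 0, 0, 94], [0, 0, 0, 0, 0, 0, 94]]
  ]
}}

```text
time_s: 16.93
ee_pos: [0.418, -0.1983, 0.2682]
eef_rot: [3.139, 0.002, 1.571]
force: [0.1, -0.2, -0.4]
grip_width: 0.0937
grip_force: 0.0
```

```bash
python3 - <<'E'
from h import *
state();lids(z=.071)
shot('wrist','w4.png')
E
```

```text
TCP [ 0.418  -0.1983  0.2682] yaw 1.571 t 16.9333 F [ 0.1 -0.2 -0.4]
top blue [320.7 224.5] [ 0.4148 -0.011   0.071 ]
wrist green [412.9 169.5] [ 0.52   -0.1838  0.071 ]
wrist orange [322.8 225.9] [ 0.4235 -0.2474  0.071 ]
```

View pics/w4.png

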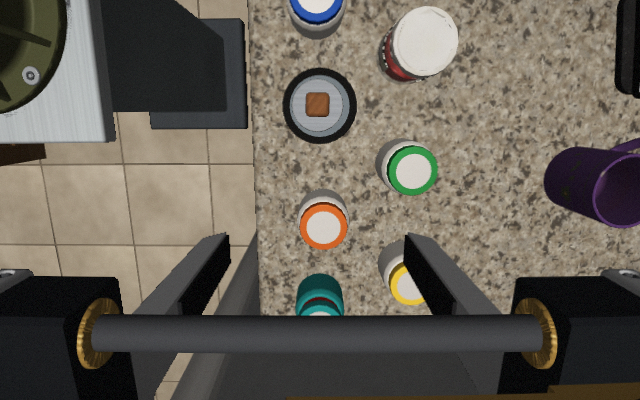

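>>> {"op": "carry_out", "data": {
  "plan": [
    [[-24, 3, 10, 0, 0, 0, 94], [-25, 3, 30, 0, 0, 0, 94], [0, 0, 35, 0, 0, 0, 94], [0, 0, 35, 0, 0, 0, 94], [0, 0, 35, 0, 0, 0, 94], [0, 0, 35, 0, 0, 0, 94], [0, 0, 30, 0, 0, 0, 94], [0, 0, 20, 0, 0, 0, 94], [0, 0, 15, 0, 0, 0, 94], [0, 0, 5, 0, 0, 0, 94], [0, 0, 0, 0, 0, 0, 94], [0, 0, 0, 0, 0, 0, 55], [0, 0, 0, 0, 0, 0, 55], [0, 0, 0, 0, 0, 0, 55], [0, 0, 0, 0, 0, 0, 55], [0, 0, 0, 0, 0, 0, 55], [0, 0, 0, 0, 0, 0, 55], [0, 0, 0, 0, 0, 0, 55]]
  ],
  "squeeze": 25
}}

```text
time_s: 18.58
ee_pos: [0.4242, -0.2439, 0.0174]
eef_rot: [3.141, 0.0, 1.574]
force: [-0.5, 1.3, 6.5]
grip_width: 0.0618
grip_force: 25.0
```

>>> {"op": "carry_out", "data": {
  "plan": [
    [[0, 0, -15, 0, 0, 0, 55], [0, 0, -30, 0, 0, 0, 55], [0, 0, -35, 0, 0, 0, 55], [0, 0, -35, 0, 0, 0, 55], [0, 0, -35, 0, 0, 0, 55], [20, 0, -10, 0, 0, 0, 55], [30, 2, 0, 0, 0, 0, 55], [32, 2, 0, 0, 0, 0, 55], [32, 2, 0, 0, 0, 0, 55], [32, 2, 0, 0, 0, 0, 55], [32, 2, 0, 0, 0, 0, 55], [32, 2, 0, 0, 0, 0, 55], [32, 2, 0, 0, 0, 0, 55], [32, 2, 0, 0, 0, 0, 55], [32, 2, 0, 0, 0, 0, 55], [30, 2, 0, 0, 0, 0, 55], [20, 0, 0, 0, 0, 0, 55], [0, 0, 0, 0, 0, 0, 55], [0, 0, 0, 0, 0, 0, 55]]
  ]
}}

```text
time_s: 20.17
ee_pos: [0.4425, 0.1128, 0.1765]
eef_rot: [-3.141, 0.0, 1.576]
force: [0.6, -0.0, -1.8]
grip_width: 0.0616
grip_force: 25.0
```

```bash
python3 - <<'E'
from h import *
o=state()
shot('wrist','w5.png')
import pickle;c=shot('wrist');pickle.dump(c,open('w5.pkl','wb'))
E
```

```text
TCP [0.4425 0.1128 0.1765] yaw 1.576 t 20.1667 F [ 0.6 -0.  -1.8]
```

View pics/w5.png

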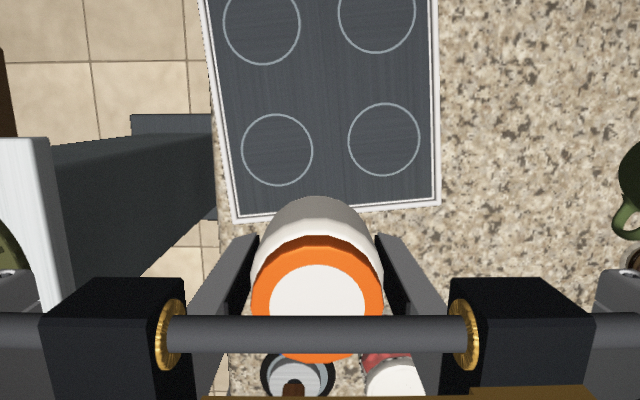

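```bash
python3 - <<'E'
from h import *
import pickle;c=pickle.load(open('w5.pkl','rb'));t=shot('top')
for n,w,u in(('near-R',(277,150),(271.8,231)),('far-R',(384,139),(269.4,201.4)),('near-L',(262,23),(238.2,235)),('far-L',(376,13),(235.8,205))):
    print(n,onz(c,w,.0225).round(4),onz(t,u,.0225).round(4),tri(ray(c,w),ray(t,u)).round(4))
E
```

```text
near-R [0.404  0.1496 0.0225] [0.4022 0.1478 0.0225] [0.4033 0.1487 0.0153]
far-R [0.5042 0.1603 0.0225] [0.5009 0.1574 0.0225] [0.5066 0.1592 0.0027]
near-L [0.3932 0.2602 0.0225] [0.3892 0.257  0.0225] [0.3913 0.2606 0.0119]
far-L [0.4923 0.2686 0.0225] [0.489  0.268  0.0225] [0.4936 0.2716 0.0068]
```

>>> {"op": "carry_out", "data": {
  "plan": [
    [[26, 8, 0, 0, 0, 0, 55], [27, 8, 0, 0, 0, 0, 55], [27, 8, 0, 0, 0, 0, 55], [27, 9, 0, 0, 0, 0, 55], [27, 9, 0, 0, 0, 0, 55], [25, 8, 0, 0, 0, 0, 55], [0, 0, 20, 0, 0, 0, 55], [0, 0, 30, 0, 0, 0, 55], [0, 0, 30, 0, 0, 0, 55], [0, 0, 25, 0, 0, 0, 55], [0, 0, 15, 0, 0, 0, 55], [0, 0, 8, 0, 0, 0, 55], [0, 0, 4, 0, 0, 0, 55], [0, 0, 2, 0, 0, 0, 55], [0, 0, 1, 0, 0, 0, 55], [0, 0, 0, 0, 0, 0, 55]]
  ]
}}

```text
time_s: 21.65
ee_pos: [0.4929, 0.2715, 0.0428]
eef_rot: [3.14, -0.001, 1.574]
force: [0.2, -0.2, -3.2]
grip_width: 0.0618
grip_force: 25.0
```

>>> {"op": "carry_out", "data": {
  "plan": [
    [[0, 0, 1, 0, 0, 0, 55], [0, 0, 1, 0, 0, 0, 55], [0, 0, 1, 0, 0, 0, 55], [0, 0, 0, 0, 0, 0, 55], [0, 0, 0, 0, 0, 0, 55]]
  ]
}}

```text
time_s: 22.07
ee_pos: [0.4926, 0.2716, 0.0394]
eef_rot: [3.141, -0.0, 1.574]
force: [-1.4, -0.4, 3.2]
grip_width: 0.0616
grip_force: 25.0
```

>>> {"op": "carry_out", "data": {
  "plan": [
    [[0, 0, 0, 0, 0, 0, 80], [0, 0, 0, 0, 0, 0, 80], [0, 0, 0, 0, 0, 0, 80], [0, 0, 0, 0, 0, 0, 80], [0, 0, -15, 0, 0, 0, 80], [0, 0, -35, 0, 0, 0, 80], [0, 0, -35, 0, 0, 0, 80], [0, 0, -35, 0, 0, 0, 80], [0, 0, -35, 0, 0, 0, 94], [-30, -8, -35, 0, 0, 0, 94], [-32, -8, -10, 0, 0, 0, 94], [-32, -8, 0, 0, 0, 0, 94], [-32, -8, 0, 0, 0, 0, 94], [-32, -8, 0, 0, 0, 0, 94], [-32, -8, 0, 0, 0, 0, 94], [-32, -8, 0, 0, 0, 0, 94], [-32, -8, 0, 0, 0, 0, 94], [-32, -8, 0, 0, 0, 0, 94], [-30, -4, 0, 0, 0, 0, 94], [0, 0, 0, 0, 0, 0, 94]]
  ]
}}

```text
time_s: 23.73
ee_pos: [0.4175, -0.045, 0.2353]
eef_rot: [3.141, 0.001, 1.57]
force: [0.5, -0.0, 1.9]
grip_width: 0.0941
grip_force: 0.0
```

```bash
python3 - <<'E'
from h import *
state();lids(z=.071);lids(z=.0935,cams=('wrist',))
E
```

```text
TCP [ 0.4175 -0.045   0.2353] yaw 1.57 t 23.7333 F [ 0.5 -0.   1.9]
top green [374.9 192.4] [ 0.5187 -0.1849  0.071 ]
top yellow [416.4 189.4] [ 0.5281 -0.3189  0.071 ]
wrist blue [315.  153.4] [ 0.4154 -0.0099  0.071 ]
wrist blue [314.9 154.7] [ 0.4155 -0.0073  0.0935]
```

>>> {"op": "carry_out", "data": {
  "plan": [
    [[17, -1, 0, 0, 0, 0, 94], [18, -1, 10, 0, 0, 0, 94], [0, 0, 30, 0, 0, 0, 94], [0, 0, 35, 0, 0, 0, 94], [0, 0, 35, 0, 0, 0, 94], [0, 0, 35, 0, 0, 0, 94], [0, 0, 30, 0, 0, 0, 94], [0, 0, 23, 0, 0, 0, 94], [0, 0, 15, 0, 0, 0, 94], [0, 0, 5, 0, 0, 0, 94], [0, 0, 0, 0, 0, 0, 94], [0, 0, 0, 0, 0, 0, 55], [0, 0, 0, 0, 0, 0, 55], [0, 0, 0, 0, 0, 0, 55], [0, 0, 0, 0, 0, 0, 55], [0, 0, 0, 0, 0, 0, 55], [0, 0, 0, 0, 0, 0, 55], [0, 0, 0, 0, 0, 0, 55]]
  ]
}}

```text
time_s: 25.38
ee_pos: [0.4164, -0.0066, 0.0175]
eef_rot: [3.141, 0.0, 1.574]
force: [-1.0, 1.0, 6.5]
grip_width: 0.0618
grip_force: 25.0
```

>>> {"op": "carry_out", "data": {
  "plan": [
    [[0, 0, -15, 0, 0, 0, 55], [0, 0, -35, 0, 0, 0, 55], [0, 0, -35, 0, 0, 0, 55], [0, 0, -35, 0, 0, 0, 55], [20, -2, -10, 0, 0, 0, 55], [31, -3, 0, 0, 0, 0, 55], [31, -3, 0, 0, 0, 0, 55], [31, -3, 0, 0, 0, 0, 55], [31, -3, 0, 0, 0, 0, 55], [31, -3, 0, 0, 0, 0, 55], [31, -2, 0, 0, 0, 0, 55], [31, -2, 0, 0, 0, 0, 55], [31, -3, 0, 0, 0, 0, 55], [0, 0, 15, 0, 0, 0, 55], [0, 0, 30, 0, 0, 0, 55], [0, 0, 30, 0, 0, 0, 55], [0, 0, 20, 0, 0, 0, 55], [0, 0, 7, 0, 0, 0, 55], [0, 0, 0, 0, 0, 0, 55]]
  ]
}}

```text
time_s: 26.97
ee_pos: [0.3905, 0.2609, 0.0437]
eef_rot: [-3.139, 0.002, 1.574]
force: [1.1, 0.2, -2.7]
grip_width: 0.0616
grip_force: 25.0
```

>>> {"op": "carry_out", "data": {
  "plan": [
    [[0, 0, 2, 0, 0, 0, 55], [0, 0, 1, 0, 0, 0, 55], [0, 0, 1, 0, 0, 0, 55], [0, 0, 0, 0, 0, 0, 55], [0, 0, 0, 0, 0, 0, 76], [0, 0, 0, 0, 0, 0, 76], [0, 0, 0, 0, 0, 0, 76], [0, 0, 0, 0, 0, 0, 76], [0, 0, -15, 0, 0, 0, 76], [0, 0, -35, 0, 0, 0, 76], [0, 0, -35, 0, 0, 0, 76], [0, 0, -35, 0, 0, 0, 76], [0, 0, -35, 0, 0, 0, 94], [-30, 8, -35, 0, 0, 0, 94], [-32, 9, -10, 0, 0, 0, 94], [-32, 9, 0, 0, 0, 0, 94], [-32, 9, 0, 0, 0, 0, 94], [-32, 9, 0, 0, 0, 0, 94], [-32, 9, 0, 0, 0, 0, 94], [-32, 9, 0, 0, 0, 0, 94]]
  ]
}}

```text
time_s: 28.63
ee_pos: [0.4532, 0.0412, 0.2375]
eef_rot: [3.141, 0.0, 1.574]
force: [1.2, 0.8, -0.3]
grip_width: 0.0941
grip_force: 0.0
```

>>> {"op": "carry_out", "data": {
  "plan": [
    [[-32, 9, 0, 0, 0, 0, 94], [-32, 9, 0, 0, 0, 0, 94], [-32, 9, 0, 0, 0, 0, 94], [-32, 9, 0, 0, 0, 0, 94], [-32, 9, 0, 0, 0, 0, 94], [-32, 9, 0, 0, 0, 0, 94], [-25, 9, 0, 0, 0, 0, 94], [0, 0, 0, 0, 0, 0, 94], [0, 0, 0, 0, 0, 0, 94]]
  ]
}}

```text
time_s: 29.38
ee_pos: [0.5166, -0.1747, 0.2368]
eef_rot: [-3.141, -0.0, 1.572]
force: [0.3, -0.5, -0.1]
grip_width: 0.0937
grip_force: 0.0
```

```bash
python3 - <<'E'
from h import *
state();lids(z=.071);
E
```

```text
TCP [ 0.5166 -0.1747  0.2368] yaw 1.572 t 29.3833 F [ 0.3 -0.5 -0.1]
top blue [234.7 231.4] [0.393  0.2607 0.071 ]
top yellow [416.5 189.5] [ 0.5281 -0.319   0.071 ]
wrist green [320.6 196.7] [ 0.5194 -0.184   0.071 ]
```

>>> {"op": "carry_out", "data": {
  "plan": [
    [[-10, 3, 10, 0, 0, 0, 94], [0, 0, 35, 0, 0, 0, 94], [0, 0, 35, 0, 0, 0, 94], [0, 0, 35, 0, 0, 0, 94], [0, 0, 35, 0, 0, 0, 94], [0, 0, 29, 0, 0, 0, 94], [0, 0, 20, 0, 0, 0, 94], [0, 0, 15, 0, 0, 0, 94], [0, 0, 5, 0, 0, 0, 94], [0, 0, 0, 0, 0, 0, 94], [0, 0, 0, 0, 0, 0, 55], [0, 0, 0, 0, 0, 0, 55], [0, 0, 0, 0, 0, 0, 55], [0, 0, 0, 0, 0, 0, 55], [0, 0, 0, 0, 0, 0, 55], [0, 0, 0, 0, 0, 0, 55], [0, 0, 0, 0, 0, 0, 55]]
  ]
}}

```text
time_s: 30.9
ee_pos: [0.5201, -0.184, 0.0188]
eef_rot: [3.141, 0.0, 1.574]
force: [0.0, 0.5, 5.5]
grip_width: 0.0619
grip_force: 25.0
```

>>> {"op": "carry_out", "data": {
  "plan": [
    [[0, 0, -15, 0, 0, 0, 55], [0, 0, -35, 0, 0, 0, 55], [0, 0, -35, 0, 0, 0, 55], [0, 0, -35, 0, 0, 0, 55], [0, 0, -35, 0, 0, 0, 55], [15, 0, -15, 0, 0, 0, 55], [30, -1, 0, 0, 0, 0, 55], [30, -2, 0, 0, 0, 0, 55], [30, -1, 0, 0, 0, 0, 55], [30, -2, 0, 0, 0, 0, 55], [30, -1, 0, 0, 0, 0, 55], [30, -2, 0, 0, 0, 0, 55], [30, -1, 0, 0, 0, 0, 55], [30, -2, 0, 0, 0, 0, 55], [30, -1, 0, 0, 0, 0, 55], [30, -2, 0, 0, 0, 0, 55], [29, -1, 0, 0, 0, 0, 55], [0, 0, 20, 0, 0, 0, 55], [0, 0, 30, 0, 0, 0, 55], [0, 0, 0, 0, 0, 0, 55]]
  ]
}}

```text
time_s: 32.57
ee_pos: [0.5001, 0.1598, 0.1332]
eef_rot: [-3.134, 0.002, 1.575]
force: [-1.1, -0.7, -3.5]
grip_width: 0.062
grip_force: 25.0
```

>>> {"op": "carry_out", "data": {
  "plan": [
    [[0, 3, 20, 0, 0, 0, 55], [0, 0, 30, 0, 0, 0, 55], [0, 0, 25, 0, 0, 0, 55], [0, 0, 10, 0, 0, 0, 55], [0, 0, 3, 0, 0, 0, 55], [0, 0, 1, 0, 0, 0, 55], [0, 0, 1, 0, 0, 0, 55], [0, 0, 0, 0, 0, 0, 55], [0, 0, 0, 0, 0, 0, 55]]
  ]
}}

```text
time_s: 33.32
ee_pos: [0.5063, 0.1602, 0.0494]
eef_rot: [3.14, -0.0, 1.574]
force: [-0.2, -0.9, -3.0]
grip_width: 0.0617
grip_force: 25.0
```

>>> {"op": "carry_out", "data": {
  "plan": [
    [[0, 0, 3, 0, 0, 0, 55], [0, 0, 2, 0, 0, 0, 55], [0, 0, 1, 0, 0, 0, 55], [0, 0, 1, 0, 0, 0, 55], [0, 0, 1, 0, 0, 0, 55], [0, 0, 0, 0, 0, 0, 55], [0, 0, 0, 0, 0, 0, 55]]
  ]
}}

```text
time_s: 33.9
ee_pos: [0.5057, 0.16, 0.0408]
eef_rot: [-3.142, 0.0, 1.574]
force: [-3.7, -1.4, 5.5]
grip_width: 0.0615
grip_force: 25.0
```

>>> {"op": "carry_out", "data": {
  "plan": [
    [[0, 0, 0, 0, 0, 0, 76], [0, 0, 0, 0, 0, 0, 76], [0, 0, 0, 0, 0, 0, 76], [0, 0, 0, 0, 0, 0, 76], [0, 0, -15, 0, 0, 0, 76], [0, 0, -35, 0, 0, 0, 76], [0, 0, -35, 0, 0, 0, 76], [0, 0, -35, 0, 0, 0, 76], [0, 0, -35, 0, 0, 0, 94], [-20, 0, -30, 0, 0, 0, 94], [-32, 2, -10, 0, 0, 0, 94], [-32, 2, 0, 0, 0, 0, 94], [-32, 2, 0, 0, 0, 0, 94], [-32, 2, 0, 0, 0, 0, 94], [-32, 2, 0, 0, 0, 0, 94], [-32, 2, 0, 0, 0, 0, 94], [-32, 2, 0, 0, 0, 0, 94], [-32, 2, 0, 0, 0, 0, 94], [-32, 2, 0, 0, 0, 0, 94], [-32, 2, 0, 0, 0, 0, 94]]
  ]
}}

```text
time_s: 35.57
ee_pos: [0.5266, -0.1816, 0.2353]
eef_rot: [3.141, 0.0, 1.574]
force: [0.3, 1.2, -0.0]
grip_width: 0.0941
grip_force: 0.0
```

>>> {"op": "carry_out", "data": {
  "plan": [
    [[-32, 2, 0, 0, 0, 0, 94], [-32, 2, 0, 0, 0, 0, 94], [-32, 1, 0, 0, 0, 0, 94], [-24, 0, 0, 0, 0, 0, 94], [0, 0, 0, 0, 0, 0, 94], [0, 0, 0, 0, 0, 0, 94]]
  ]
}}

```text
time_s: 36.07
ee_pos: [0.5318, -0.3007, 0.2347]
eef_rot: [-3.141, -0.0, 1.572]
force: [0.2, 0.2, -0.0]
grip_width: 0.0941
grip_force: 0.0
```

```bash
python3 - <<'E'
from h import *
state();lids(z=.071);
E
```

```text
TCP [ 0.5318 -0.3007  0.2347] yaw 1.572 t 36.0667 F [ 0.2  0.2 -0. ]
top blue [234.7 231.4] [0.393  0.2607 0.071 ]
top green [266.6 195.8] [0.5085 0.1618 0.071 ]
wrist yellow [314.  204.6] [ 0.5283 -0.3176  0.071 ]
```

>>> {"op": "carry_out", "data": {
  "plan": [
    [[-18, -2, 10, 0, 0, 0, 94], [0, 0, 35, 0, 0, 0, 94], [0, 0, 35, 0, 0, 0, 94], [0, 0, 35, 0, 0, 0, 94], [0, 0, 35, 0, 0, 0, 94], [0, 0, 27, 0, 0, 0, 94], [0, 0, 20, 0, 0, 0, 94], [0, 0, 15, 0, 0, 0, 94], [0, 0, 5, 0, 0, 0, 94], [0, 0, 0, 0, 0, 0, 94], [0, 0, 0, 0, 0, 0, 55], [0, 0, 0, 0, 0, 0, 55], [0, 0, 0, 0, 0, 0, 55], [0, 0, 0, 0, 0, 0, 55], [0, 0, 0, 0, 0, 0, 55], [0, 0, 0, 0, 0, 0, 55], [0, 0, 0, 0, 0, 0, 55]]
  ]
}}

```text
time_s: 37.58
ee_pos: [0.5302, -0.318, 0.0187]
eef_rot: [3.141, 0.0, 1.574]
force: [-2.6, 0.8, 5.8]
grip_width: 0.0614
grip_force: 25.0
```

>>> {"op": "carry_out", "data": {
  "plan": [
    [[0, 0, -15, 0, 0, 0, 55], [0, 0, -35, 0, 0, 0, 55], [0, 0, -35, 0, 0, 0, 55], [0, 0, -35, 0, 0, 0, 55], [0, 0, -35, 0, 0, 0, 55], [15, -5, -15, 0, 0, 0, 55], [30, -8, 0, 0, 0, 0, 55], [30, -8, 0, 0, 0, 0, 55], [30, -8, 0, 0, 0, 0, 55], [30, -8, 0, 0, 0, 0, 55], [30, -8, 0, 0, 0, 0, 55], [30, -8, 0, 0, 0, 0, 55], [30, -8, 0, 0, 0, 0, 55], [30, -8, 0, 0, 0, 0, 55], [30, -8, 0, 0, 0, 0, 55], [30, -8, 0, 0, 0, 0, 55], [0, 0, 0, 0, 0, 0, 55], [0, 0, 0, 0, 0, 0, 55]]
  ]
}}

```text
time_s: 39.08
ee_pos: [0.4439, -0.0022, 0.1883]
eef_rot: [3.142, 0.0, 1.576]
force: [0.3, -1.0, -1.8]
grip_width: 0.0618
grip_force: 25.0
```

```bash
python3 - <<'E'
from h import *
state();lids(z=.0935);shot('wrist','w6.png')
E
```

```text
TCP [ 0.4439 -0.0022  0.1883] yaw 1.576 t 39.0833 F [ 0.3 -1.  -1.8]
top blue [234.7 231.4] [0.3893 0.2569 0.0935]
top green [266.6 195.8] [0.5031 0.1594 0.0935]
```

View pics/w6.png

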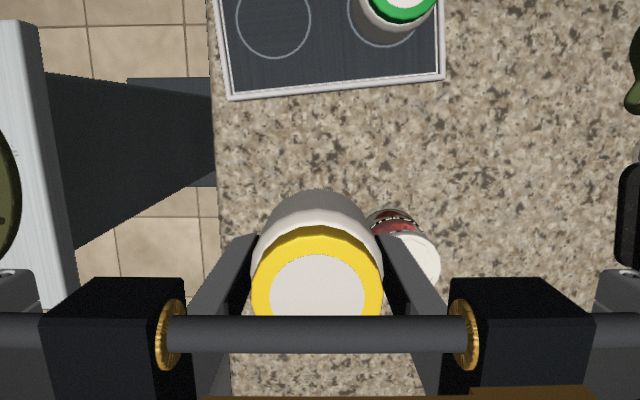

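>>> {"op": "carry_out", "data": {
  "plan": [
    [[25, -7, 0, 0, 0, 0, 55], [26, -7, 0, 0, 0, 0, 55], [26, -7, 0, 0, 0, 0, 55], [25, -7, 0, 0, 0, 0, 55], [25, -6, 0, 0, 0, 0, 55], [24, -5, 0, 0, 0, 0, 55], [0, 0, 20, 0, 0, 0, 55], [0, 0, 30, 0, 0, 0, 55], [0, 0, 35, 0, 0, 0, 55], [0, 0, 30, 0, 0, 0, 55], [0, 0, 15, 0, 0, 0, 55], [0, 0, 8, 0, 0, 0, 55], [0, 0, 3, 0, 0, 0, 55], [0, 0, 1, 0, 0, 0, 55], [0, 0, 0, 0, 0, 0, 55], [0, 0, 0, 0, 0, 0, 55]]
  ]
}}

```text
time_s: 40.57
ee_pos: [0.4055, 0.1477, 0.0472]
eef_rot: [3.14, -0.0, 1.574]
force: [-0.6, -0.5, -2.7]
grip_width: 0.0614
grip_force: 25.0
```

>>> {"op": "carry_out", "data": {
  "plan": [
    [[0, 0, 3, 0, 0, 0, 55], [0, 0, 2, 0, 0, 0, 55], [0, 0, 1, 0, 0, 0, 55], [0, 0, 0, 0, 0, 0, 55], [0, 0, 0, 0, 0, 0, 55]]
  ]
}}

```text
time_s: 40.98
ee_pos: [0.4049, 0.1478, 0.0407]
eef_rot: [3.141, -0.0, 1.574]
force: [-1.8, -1.1, 5.1]
grip_width: 0.0617
grip_force: 25.0
```

>>> {"op": "carry_out", "data": {
  "plan": [
    [[0, 0, 0, 0, 0, 0, 76], [0, 0, 0, 0, 0, 0, 76], [0, 0, 0, 0, 0, 0, 76], [0, 0, 0, 0, 0, 0, 76], [0, 0, -15, 0, 0, 0, 76], [0, 0, -35, 0, 0, 0, 76], [0, 0, -35, 0, 0, 0, 76], [0, 0, -35, 0, 0, 0, 76], [0, 0, -35, 0, 0, 0, 76], [20, 4, -30, 0, 0, 0, 60], [30, 4, 0, 0, 0, 0, 60], [30, 4, 0, 0, 0, 0, 60], [30, 4, 0, 0, 0, 0, 60], [25, 4, 0, 0, 0, 0, 60], [0, 0, 0, 0, 0, 0, 60], [0, 0, 0, 0, 0, 0, 60]]
  ]
}}

```text
time_s: 42.32
ee_pos: [0.4241, 0.2834, 0.2247]
eef_rot: [-3.141, 0.0, 1.576]
force: [-0.1, -0.1, -0.3]
grip_width: 0.0599
grip_force: 0.0
```

```bash
python3 - <<'E'
from h import *
import pickle
state();c=shot('wrist','w7.png');pickle.dump(c,open('w7.pkl','wb'));lids(z=.0935)
E
```

```text
TCP [0.4241 0.2834 0.2247] yaw 1.576 t 42.3167 F [-0.1 -0.1 -0.3]
top green [266.6 195.8] [0.5031 0.1594 0.0935]
top yellow [270. 227.] [0.403  0.1469 0.0935]
wrist blue [280.9 219.6] [0.3903 0.2583 0.0935]
wrist orange [391.5 209.4] [0.4917 0.2683 0.0935]
```

View pics/w7.png

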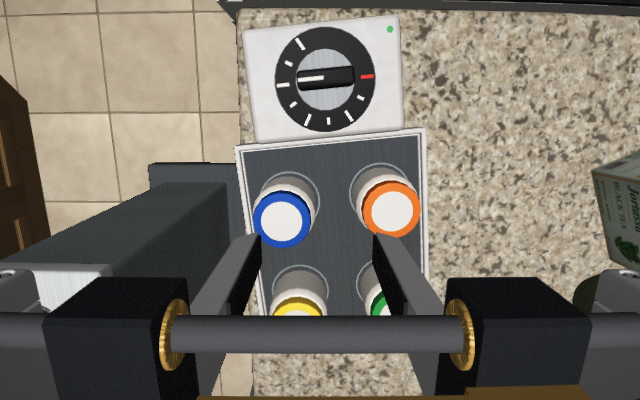

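All four jars stand on the plate (blue (281,220), orange (391,209), yellow, green). The dial's white pointer end is at (310,79), left of centre and opposite the red mark (367,76), so it reads mark 6 and must go back 2 clicks, counter-clockwise.

```bash
cat > d.py <<'E'
from h import *
def dial(c,u,v,r):
    h=cv2.cvtColor(c['pixels'],41);V=h[...,2]
    w=np.zeros(V.shape,np.uint8);cv2.circle(w,(int(u),int(v)),int(r),255,-1)
    m=((V<75).astype(np.uint8)*255)&w      # black ring
    q=max(cv2.findContours(m,cv2.RETR_EXTERNAL,cv2.CHAIN_APPROX_NONE)[0],key=cv2.contourArea)
    e=cv2.fitEllipse(cv2.convexHull(q));print('ring',np.round(e[0],1),np.round(e[1],1),onz(c,e[0],.05).round(4))
    w2=np.zeros_like(w);cv2.circle(w2,(int(e[0][0]),int(e[0][1])),int(max(e[1])*.31),255,-1)
    m=((V<75).astype(np.uint8)*255)&w2
    q=max(cv2.findContours(m,cv2.RETR_EXTERNAL,cv2.CHAIN_APPROX_NONE)[0],key=cv2.contourArea)
    b=cv2.minAreaRect(q);print('bar',b);P=np.array([onz(c,p,.085) for p in cv2.boxPoints(b)]);ed=np.diff(P,axis=0)
    print('bar ctr',onz(c,b[0],.085).round(4),np.linalg.norm(ed,axis=1).round(4),np.degrees(np.arctan2(ed[:,1],ed[:,0])).round(1)); return b[0]
E
python3 - <<'E'
from d import *
import pickle
c=pickle.load(open('w7.pkl','rb'));dial(c,325,79,60)
E
```

```text
ring [324.6  79.1] [ 99.2 104.1] [0.43   0.3865 0.05  ]
bar ((323.8680114746094, 78.11980438232422), (61.61073684692383, 63.39082336425781), 81.46923065185547)
bar ctr [0.4287 0.3842 0.085 ] [0.0535 0.0507 0.0555] [   8.3  -79.5 -171.4]
```

>>> {"op": "carry_out", "data": {
  "plan": [
    [[0, 0, 0, 0, 0, -0.117, 60], [0, 0, 0, 0, 0, -0.117, 60], [0, 0, 0, 0, 0, -0.117, 60], [0, 0, 0, 0, 0, -0.117, 60], [0, 0, 0, 0, 0, -0.117, 60], [0, 0, 0, 0, 0, -0.117, 60], [0, 0, 0, 0, 0, -0.117, 60], [0, 0, 0, 0, 0, -0.117, 60], [0, 0, 0, 0, 0, -0.117, 60], [0, 0, 0, 0, 0, -0.117, 60], [0, 0, 0, 0, 0, -0.117, 60], [0, 0, 0, 0, 0, -0.117, 60], [0, 0, 0, 0, 0, -0.117, 60], [0, 0, 0, 0, 0, -0.117, 60], [0, 0, 0, 0, 0, 0, 60], [0, 0, 0, 0, 0, 0, 60]]
  ]
}}

```text
time_s: 43.8
ee_pos: [0.4245, 0.2821, 0.2255]
eef_rot: [3.141, 0.0, -3.076]
force: [0.2, 0.2, 0.3]
grip_width: 0.0604
grip_force: 0.0
```

```bash
python3 - <<'E'
from d import *
o=state();print(o['qpos'].round(3))
c=shot('wrist','w8.png')
K=c['intrinsics'];R=Rot.from_euler('xyz',c['rotation']).as_matrix()
p=cv2.projectPoints(np.array([[.427,.377,.055]]),cv2.Rodrigues(R.T)[0],-R.T@np.array(c['origin']),np.array(K),np.array(c['dist_coeffs']))[0].ravel();print(p)
E
```

```text
TCP [0.4245 0.2821 0.2255] yaw -3.076 t 43.8 F [0.2 0.2 0.3]
[ 0.515  0.194  1.606 -0.     1.342 -1.122]
[408.39361636 194.4356607 ]
```

```bash
sed -i 's/\*\.31/*.25/' d.py; python3 - <<'E'
from d import *
import pickle
a=pickle.load(open('w7.pkl','rb'));c=shot('wrist')
p=dial(a,325,79,60);q=dial(c,395,194,60)
print('tri',tri(ray(a,p),ray(c,q)))
x=cv2.cvtColor(c['pixels'],4);cv2.imwrite('pics/d1.png',cv2.resize(x[130:260,330:470],None,fx=4,fy=4,interpolation=cv2.INTER_CUBIC))
E
```

```text
ring [324.6  79.1] [ 99.2 104.1] [0.43   0.3865 0.05  ]
bar ((324.0544738769531, 78.04456329345703), (20.39826202392578, 51.443424224853516), 84.2894058227539)
bar ctr [0.4288 0.3843 0.085 ] [0.044  0.0168 0.0445] [   5.7  -82.6 -174.2]
ring [413.1 195.8] [85.8 91.6] [0.4291 0.3836 0.05  ]
bar ((421.3458557128906, 196.58624267578125), (21.626434326171875, 41.31436538696289), 1.7357046604156494)
bar ctr [0.4219 0.3811 0.085 ] [0.0396 0.0201 0.0398] [-174.2   92.1    6.6]
tri [0.42804018 0.38739351 0.06198923]
```

View pics/d1.png

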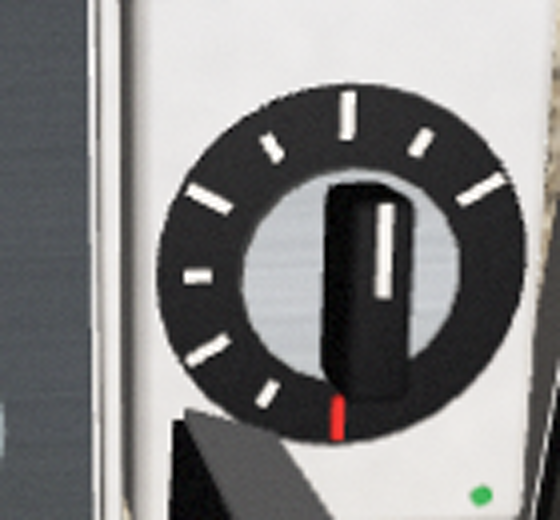

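Pointer confirmed at mark 6; dial axis at about (0.4295, 0.385), bar line at about 5.8°.

>>> {"op": "carry_out", "data": {
  "plan": [
    [[-3, 25, 0, 0, 0, 0, 60], [-3, 26, 0, 0, 0, 0, 60], [-3, 26, 0, 0, 0, 0, 60], [-3, 26, 0, 0, 0, 0, 60], [0, 0, 20, 0, 0, -0.036, 60], [0, 0, 30, 0, 0, 0, 60], [0, 0, 20, 0, 0, 0, 60], [0, 0, 0, 0, 0, 0, 60], [0, 0, 0, 0, 0, 0, 60]]
  ]
}}

```text
time_s: 44.65
ee_pos: [0.429, 0.3861, 0.1552]
eef_rot: [-3.141, -0.001, -3.037]
force: [0.6, 1.2, 0.8]
grip_width: 0.0595
grip_force: 0.0
```

>>> {"op": "carry_out", "data": {
  "plan": [
    [[0, 0, 25, 0, 0, 0, 40], [0, 0, 25, 0, 0, 0, 40], [0, 0, 22, 0, 0, 0, 40], [0, 0, 13, 0, 0, 0, 40], [0, 0, 6, 0, 0, 0, 40], [0, 0, 0, 0, 0, 0, 40], [0, 0, 0, 0, 0, 0, 8], [0, 0, 0, 0, 0, 0, 8], [0, 0, 0, 0, 0, 0, 8], [0, 0, 0, 0, 0, 0, 8], [0, 0, 0, 0, 0, 0, 8], [0, 0, 0, 0, 0, 0, 8], [0, 0, 0, 0, 0, 0, 8]]
  ],
  "squeeze": 20
}}

```text
time_s: 45.73
ee_pos: [0.4298, 0.3845, 0.0654]
eef_rot: [-3.138, 0.0, -3.036]
force: [0.3, -17.8, 11.9]
grip_width: 0.0159
grip_force: 20.0
```

>>> {"op": "carry_out", "data": {
  "plan": [
    [[0, -1.5, 0, 0, 0, 0, 8], [0, 0, 0, 0, 0, 0, 8], [0, 0, 0, 0, 0, -0.105, 8], [0, 0, 0, 0, 0, -0.105, 8], [0, 0, 0, 0, 0, -0.105, 8], [0, 0, 0, 0, 0, -0.105, 8], [0, 0, 0, 0, 0, -0.104, 8], [0, 0, 0, 0, 0, 0, 8], [0, 0, 0, 0, 0, 0, 8], [0, 0, 0, 0, 0, 0, 8]]
  ]
}}

```text
time_s: 46.57
ee_pos: [0.4301, 0.3838, 0.0655]
eef_rot: [-3.14, 0.0, -2.512]
force: [1.2, -12.8, 8.1]
grip_width: 0.0158
grip_force: 20.0
```

>>> {"op": "carry_out", "data": {
  "plan": [
    [[0.6, -0.8, 0, 0, 0, 0, 8], [0, 0, 0, 0, 0, -0.105, 8], [0, 0, 0, 0, 0, -0.105, 8], [0, 0, 0, 0, 0, -0.105, 8], [0, 0, 0, 0, 0, -0.105, 8], [0, 0, 0, 0, 0, -0.104, 8], [0, 0, 0, 0, 0, 0, 8], [0, 0, 0, 0, 0, 0, 8], [0, 0, 0, 0, 0, 0, 8], [0, 0, 0, 0, 0, 0, 20], [0, 0, 0, 0, 0, 0, 40], [0, 0, 0, 0, 0, 0, 40], [0, 0, 0, 0, 0, 0, 40], [0, 0, -15, 0, 0, 0, 40], [0, 0, -35, 0, 0, 0, 40], [0, 0, -35, 0, 0, 0, 40], [0, 0, -35, 0, 0, 0, 40], [0, 0, -35, 0, 0, 0, 40], [0, 0, 0, 0, 0, 0, 40]]
  ]
}}

```text
time_s: 48.15
ee_pos: [0.4307, 0.3853, 0.2266]
eef_rot: [-3.137, 0.009, -1.987]
force: [-0.0, -0.4, 1.4]
grip_width: 0.0398
grip_force: 0.0
```

```bash
python3 - <<'E'
from d import *
state();w=shot('wrist');s=shot('scene');t=shot('top')
f=lambda c:cv2.cvtColor(c['pixels'],4)
a=cv2.resize(f(w),(400,250));b=cv2.resize(f(t)[165:260,175:455],(400,136))
L=np.vstack([a,b,np.zeros((14,400,3),np.uint8)]);r=cv2.resize(f(s)[150:330,230:450],(400,400),interpolation=cv2.INTER_CUBIC)
cv2.imwrite('pics/fin.png',np.hstack([L,r]))
E
```

```text
TCP [0.4307 0.3853 0.2266] yaw -1.987 t 48.15 F [-0.  -0.4  1.4]
```

View pics/fin.png

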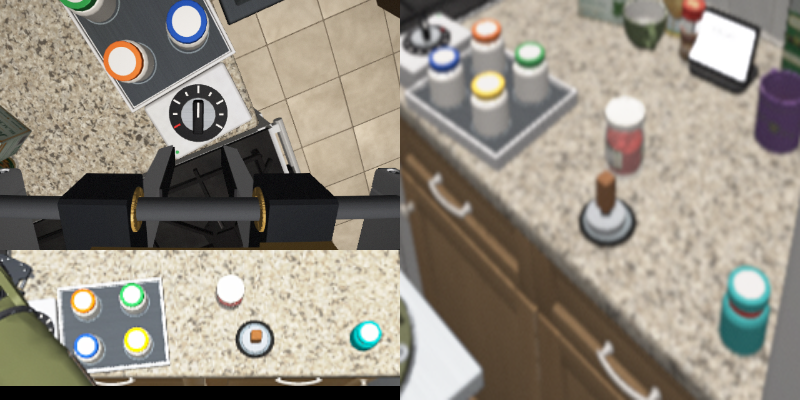

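```bash
python3 - <<'E'
from d import *
c=shot('wrist');h=cv2.cvtColor(c['pixels'],41);V=h[...,2]
R=Rot.from_euler('xyz',c['rotation']).as_matrix()
u=cv2.projectPoints(np.array([[.4295,.385,.059],[.4295,.385,.085]]),cv2.Rodrigues(R.T)[0],-R.T@np.array(c['origin']),np.array(c['intrinsics']),np.array(c['dist_coeffs']))[0].reshape(-1,2);print(u)
w=np.zeros(V.shape,np.uint8);cv2.circle(w,tuple(int(i) for i in u[0]),50,255,-1)
red=cv2.inRange(h,(0,150,90),(8,255,255))|cv2.inRange(h,(172,150,90),(179,255,255));ys,xs=np.where(red&w)
P=onz(c,(xs.mean(),ys.mean()),.052);d=P-np.array([.4295,.385,.052]);ar=np.degrees(np.arctan2(d[1],d[0]))
wh=cv2.inRange(h,(0,0,215),(179,40,255));n,l,st,ce=cv2.connectedComponentsWithStats(wh&w)
for i in range(1,n):
    if st[i,4]>8:
        z=.085 if np.hypot(*(ce[i]-u[1]))<22 else .052
        q=onz(c,ce[i],z);d=q-np.array([.4295,.385,z]);print(ce[i].round(1),st[i,4],z,'r',np.hypot(*d[:2]).round(4),'cw from red',((ar-np.degrees(np.arctan2(d[1],d[0])))%360).round(1))
E
```

```text
[[315.19537003 188.22933194]
 [315.12556222 194.1641756 ]]
[315.  146.7] 35 0.052 r 0.0399 cw from red 119.8
[295.7 154.6] 16 0.052 r 0.0374 cw from red 89.3
[334.2 154.7] 18 0.052 r 0.0371 cw from red 150.2
[357.8 199. ] 176 0.052 r 0.0448 cw from red 226.3
[279.8 167.2] 29 0.052 r 0.0402 cw from red 59.4
[350.1 167.7] 28 0.052 r 0.0395 cw from red 180.9
[293.1 222.2] 351 0.052 r 0.0435 cw from red 331.5
[315.  180.7] 69 0.085 r 0.0125 cw from red 119.4
[277.5 187. ] 18 0.052 r 0.0378 cw from red 29.6
[352.5 187.5] 12 0.052 r 0.0374 cw from red 211.1
[349.  206.8] 26 0.052 r 0.0401 cw from red 241.2
```

The pointer is 119.4° clockwise of red, which is mark 4. The jars are closed and loaded, the press stands on its rest, and the jam is untouched.

```bash
python3 -c "
from h import *
print(ctrl.hand_in())"
```

```text
the job is handed in; nothing more can be done
None
```

The job is handed in: all four yoghurt jars (blue, yellow, green, orange) were clicked shut with the lid press and stand on the warming plate, the dial is on mark 4, the press is back on its rest, and the jam jar and turquoise jar were left alone.

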